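Move three toner containers on: weigh, label, pack

ROBOT

A 7-joint arm with a two-finger parallel gripper is mounted at the origin on the work surface. World frame = base frame: x ahead of the robot, y to its left, z up, the work surface at z = 0. Lengths are in mm, angles in rad, forces in N, time in s.
With the tool pointing down it reaches from about 400 to 875 mm from the base axis. Payload 4.4 kg.
Tool frame: the origin (TCP) lies midway between the tips of the shut fingers; the grasp point (between the pads) lies 19 mm behind it; z points along the fingers, y is the line along which they close (so a half turn about z gives the same grasp; the last joint's range is limited). The gripper opens to 85 mm and grips with 20 to 120 N. Pads are 22 mm wide; open, the fingers measure 114 mm over their backs; the gripper's body (76 mm by 85 mm) begins 54 mm behind the grasp point. The pads swing forward as they close: fully open they stand 13 mm farther back than shut.
Start: joints at [1.268, 0.628, 0.038, 1.517, -0.027, 0.996, -0.02], TCP at [152.513, -631.868, 231.313] pointing down, gripper open.
Joint ranges: [-3.06, 3.06], [-0.37, 2.12], [-1.25, 1.32], [0.18, 2.47], [-1.1, 4.24], [0.23, 1.98], [-2.94, 2.94]. Speed limits (rad/s): [2.57, 2.57, 3.14, 3.14, 3.14, 3.14, 3.14].

INTERFACE

Orientations are given as [roll, pitch, yaw] about the fixed x, y, z axes, in that order (R = Rz(yaw) Ry(pitch) Rx(roll)).
In Python, from cell import ctrl gives the robot as it stands. The module is installed in compiled form; this text tells all that it offers.
- The arm moves only by the tool step_arm, never from a script. Its argument "commands" is one flat list of numbers, 7 for each row, row after row: the shift along the tool's x, y, z in cm, then the turn, a rotation vector about the tool's x, y, z in rad, then the opening, from 0 (shut) to 1 (fully open). A call has 1 to 10 rows; each row is the pose to reach, as a shift and turn from the pose commanded when the call began, along the tool's axes at that moment; what a row does not reach only later rows make up. A row lasts 1/10 s, in which the tool goes at most 50 mm and 8.59 degrees, less where a joint would pass 70% of its speed; a pose out of reach is approached as far as the arm can. A call with a gripper value outside its range is refused whole. The fingers move at their own pace and stop on an object; the grip force is fixed at half the most. Time passes only in rows, so rows that repeat a pose let the fingers close. It gives the time, the measured TCP pose, the force, the opening and the grip force at its end, in the units of the state.
- ctrl.read_state(): the state, without advancing time (a new reading comes with each control period).
- ctrl.get_image(name): name is "side" or "top" or "wrist"; returns a dict with "image" (420x560x3 uint8, red, green, blue), "range_z" (420x560 float32, mm along the optical axis (not along the pixel's ray), 0 where there is no reading), "vfov" (degrees; the focal length in pixels is half the picture's height over the tangent of half this angle, whatever the lens; pixels are square), "cx", "cy" (the principal point, pixels), "world_to_cam" (4x4, takes a point from world to camera coordinates). Camera axes: x right, y down, z forward; pixel columns grow to the right and rows downward; lengths in mm; the calibration is good to about 2 mm. A picture is of the moment at which its call begins.
- ctrl.finish_job(): hands the job in; it is judged then, once.
The state is a dict: "clock": time; "qpos": joint angles; "qd": joint speeds; "tau": joint torques, N m; "eef_pos": TCP position; "tool_rot": TCP orientation; "force": force on the tool from outside, world axes, zero at the start; "torque": the same for the moment, N m; "width": finger opening in mm; "gripper_force": force on a finger pad.
Only numpy, scipy, OpenCV 4.12 (cv2) and the standard library are available. Lean on these libraries where they do the work, as an engineer would, in place of code of your own. Each camera call takes 0.05 s, during which the arm holds its last target. There are 200 camera calls.

TASK

On this toner refill bench three containers each have to go on to their next place: the tall round bottle from the scale into the cardboard packing tray, the square bottle from the tray onto the turntable, and the squat jar from the turntable onto the scale. Each place holds only one, so first park one of them on the empty rubber mat to make room, and bring it to its place at the end. Set each down gently, upright, released, in the middle of its place (within about 15 mm), and do not push the cartridge, the cup or the screwdriver aside.

Things in the scene. Friction and masses are not known exactly. Their poses are not given: they have to be found in the camera images.
- tall_bottle: The tall round white plastic bottle with a paper band: 140 mm high, body 74 mm across up to 84 mm, then a sloping shoulder. White round screw cap on top, 44 mm across, its straight sides from 110 to 140 mm above the underside; it can be lifted by the cap from above. Mass about 0.2 to 0.45 kg. At the start it stands on the scale. Origin: centre of its underside; z up.
- squat_jar: The low, wide round white plastic jar without a label: 83 mm high, body 76 mm across up to 46 mm. White round screw cap on top, 58 mm across, its straight sides from 53 to 83 mm above the underside; it can be lifted by the cap from above. Mass about 0.17 to 0.35 kg. At the start it stands on the turntable. Origin: centre of its underside; z up.
- square_bottle: The white plastic bottle with a square body, 70 x 70 mm and 72 mm high, a sloping shoulder above it, 118 mm high in all. White round screw cap on top, 44 mm across, its straight sides from 88 to 118 mm above the underside; it can be lifted by the cap from above. Mass about 0.2 to 0.42 kg. At the start it stands in the cardboard tray. Origin: centre of its underside; z up.
- scale: Bench scale, fixed: white body 190 x 124 mm, with a flat square steel pan 116 x 116 mm, and a green display strip on the body beside the pan. Origin: on the table under the middle of the PAN; the pan's top is 28 mm above it and does not sink. The display lies toward the scale's own -x.
- turntable: Round labelling turntable, fixed and locked: a flat aluminium disc 124 mm across. Origin: on the table under the disc's centre; the disc's top is 22 mm above it.
- tray: Square open cardboard packing tray, fixed: outside 124 x 124 mm, walls 4 mm thick and 26 mm high, inside 116 x 116 mm. Origin: on the table under its middle; its inner floor is 4 mm above it.
- mat: Black square rubber mat, 130 x 130 mm and 4 mm thick, fixed, empty at the start: the parking spot. Origin: on the table under its middle; its top is 4 mm above it.
- cartridge: Bystander, loose: long black printer cartridge with a green roller, about 60 x 158 mm and 46 mm high, long side along its y, toward the far side of the table. Origin: centre of its underside; z up.
- cup: Bystander, loose: small open grey plastic measuring cup, 64 mm across and 55 mm high. Origin: centre of its underside; z up.
- screwdriver: Bystander, loose: a screwdriver lying on the table near the robot, about 150 mm long, 26 mm high, red handle, along its own x with the blade toward +x. Origin: under the middle of its length, on the table.
Not all that is in view belongs to the job. What is meant by the scale is not purple, and is the smaller of those in its own colour.

How it is judged (in metres and radians):
On the way:
1. one of the three containers stands upright on the rubber mat, wholly on it (within 28 mm of its middle), released (((horizontal distance between tall_bottle and mat below 0.028 m and z of tall_bottle in the frame of mat below 0.008 m and angle between tall_bottle's own z axis and vertical below 0.1 rad and contact force between tall_bottle and the fingers below 0.1 N and linear speed of tall_bottle below 0.02 m/s) or (horizontal distance between square_bottle and mat below 0.028 m and z of square_bottle in the frame of mat below 0.008 m and angle between square_bottle's own z axis and vertical below 0.1 rad and contact force between square_bottle and the fingers below 0.1 N and linear speed of square_bottle below 0.02 m/s) or (horizontal distance between squat_jar and mat below 0.028 m and z of squat_jar in the frame of mat below 0.008 m and angle between squat_jar's own z axis and vertical below 0.1 rad and contact force between squat_jar and the fingers below 0.1 N and linear speed of squat_jar below 0.02 m/s))), for 0.2 s.
At the end, for the whole second after the job is handed in: The tall bottle stands in the tray, the square bottle on the turntable and the squat jar on the scale, each upright (within 0.1 rad), resting on its place's surface, its axis within 15 mm of the middle of the place, at rest (horizontal distance between tall_bottle and tray below 0.015 m and z of tall_bottle in the frame of tray between 0 and 0.01 m and angle between each of tall_bottle, square_bottle, squat_jar's own z axis and vertical below 0.1 rad and linear speed of each of tall_bottle, square_bottle, squat_jar below 0.02 m/s and angular speed of each of tall_bottle, square_bottle, squat_jar below 0.2 rad/s and horizontal distance between square_bottle and turntable below 0.015 m and z of square_bottle in the frame of turntable between 0.018 and 0.028 m and horizontal distance between squat_jar and scale below 0.015 m and z of squat_jar in the frame of scale between 0.024 and 0.034 m); the robot touches nothing.
It fails at once if a container is tipped over (leans more than 45 degrees) (angle between any of tall_bottle, square_bottle, squat_jar's own z axis and vertical above 0.785 rad).
It fails at once if a container is slammed or pressed hard onto a place (more than 40 N) (contact force between any of tall_bottle, square_bottle, squat_jar and scale above 40 N or contact force between any of tall_bottle, square_bottle, squat_jar and turntable above 40 N or contact force between any of tall_bottle, square_bottle, squat_jar and tray above 40 N or contact force between any of tall_bottle, square_bottle, squat_jar and mat above 40 N).
It fails at once if the cartridge, the cup or the screwdriver is pushed more than 20 mm from where it lay (distance of any of cartridge, cup, screwdriver from where it was at the start of the episode above 0.02 m).
It also fails if it takes over 128 s, if anything falls off the work surface, if the arm or the gripper's body presses on something with over 40 N, if the wrist force passes 120 N, or if a joint passes its speed limit or range.

## Working session

There is one attempt and no reset: what is moved stays moved. The work goes in short steps, Python scripts to look and compute and a tool call to move; the robot and the scene stay as the last step left them, time stands still between calls to the robot, and variables do not carry over. Pictures are saved under pics/ and viewed, at most 14 in all, crops included, and the job is handed in when it is done.

Besides the shell and the picture viewer there is one more tool, called as name(argument=value, ...) on one line, values as JSON. step_arm: Moves the arm, as the interface text tells. Its arguments: {"type":"object","properties":{"commands":{"type":"array"}},"required":["commands"]}

```bash
mkdir -p pics; cat > h.py <<'E'
import numpy as np, cv2
from cell import ctrl
def grab(n):
    d=ctrl.get_image(n); d['f']=210/np.tan(np.radians(d['vfov']/2)); return d
def save(d,fn): cv2.imwrite('pics/'+fn,d['image'][:,:,::-1])
def ray(d,u,v,z):
    T=np.array(d['world_to_cam']);R=T[:3,:3];c=-R.T@T[:3,3]
    r=R.T@np.array([(u-d['cx'])/d['f'],(v-d['cy'])/d['f'],1]); return c+r*(z-c[2])/r[2]
def cloud(d):
    T=np.array(d['world_to_cam']);R=T[:3,:3]
    v,u=np.mgrid[:420,:560]; z=d['range_z']
    P=np.stack([(u-d['cx'])/d['f']*z,(v-d['cy'])/d['f']*z,z],-1)
    return (P-T[:3,3])@R
E
python3 - <<'E'
from h import *
for n in('top','side'):
    d=grab(n);save(d,n+'0.png');np.savez(n+'0.npz',**d)
s=ctrl.read_state();print(s)
E
```

```text
{'clock': 0.1, 'qpos': array([ 1.26818365,  0.62924635,  0.03848067,  1.51825743, -0.02701833,
        0.99627812, -0.0200087 ]), 'qd': array([-0.00052582, -0.00195956,  0.0003643 , -0.0036675 ,  0.00042997,
       -0.00182856,  0.0003537 ]), 'tau': array([ 3.50422117e-03, -5.64531112e+01,  1.23141333e+00, -1.93972260e+01,
        1.15557449e-02,  5.44194845e-03, -1.51714511e-05]), 'eef_pos': array([ 152.38045267, -631.32483803,  230.48978969]), 'tool_rot': array([-3.13992246e+00,  2.17327349e-05,  2.36765202e-01]), 'force': array([-0.09429158,  0.33895076,  0.34210333]), 'torque': array([-0.01291994, -0.03764649,  0.0191735 ]), 'gripper_force': 0.0, 'width': 85.64238308643215}
```

View pics/top0.png

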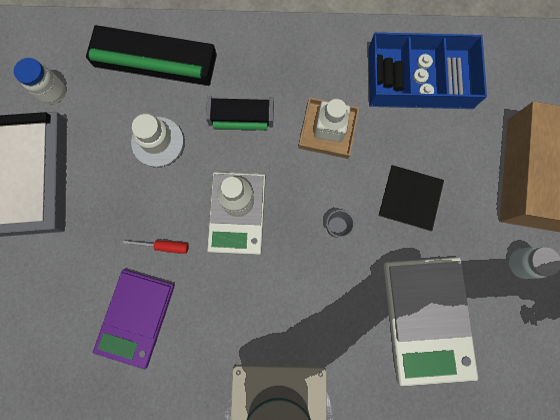

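View pics/side0.png

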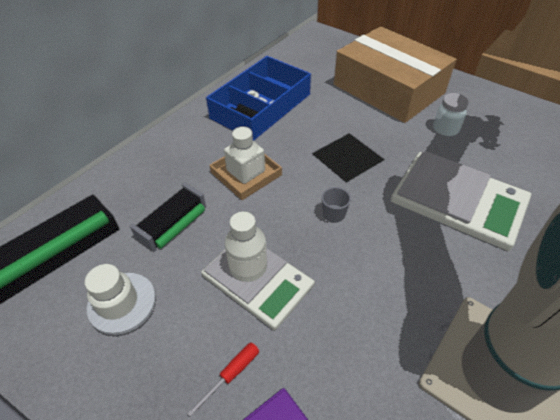

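The top view shows the right scale (small, white) at (236,212) with the tall bottle on it. The jar and turntable are at (157,140), the square bottle in the tray at (328,128), and the empty mat at (411,197). The cup is at (338,222), the screwdriver at (155,245), and there is a cartridge at (240,112) plus a larger one at (152,55). The side view matches.

```bash
cat > m.py <<'E'
from h import *
d=dict(np.load('top0.npz')); P=cloud(d); im=d['image'].astype(int)
def reg(u0,u1,v0,v1):
    m=np.zeros((420,560),bool);m[v0:v1,u0:u1]=1;return m&(d['range_z']>0)
for n,b in dict(tall=(205,270,165,225),jar=(125,185,105,170),sq=(295,365,90,160)).items():
    m=reg(*b);z=P[...,2]; zt=np.percentile(z[m],99); k=m&(z>zt-5)
    q=P[k][:,:2].astype(np.float32);c,r=cv2.minEnclosingCircle(q);print(n,'top z',zt,'c',c,'r',r,'mean',q.mean(0),len(q))
def rect(n,b,cond):
    m=reg(*b)&cond; m=cv2.morphologyEx(m.astype(np.uint8),cv2.MORPH_OPEN,np.ones((3,3)))>0
    q=P[m][:,:2].astype(np.float32);print(n,cv2.minAreaRect(q),'z',np.median(P[m][:,2]));return m
z=P[...,2];s=im.sum(-1)
rect('mat',(375,448,160,235),(s<100)&(z<12))
R,B=im[...,0],im[...,2]
rect('tray',(295,360,92,162),(R-B>30)&(z<35))
rect('scale',(203,270,167,258),(z>14)&(z<34))
k=reg(203,270,167,258)&(im[...,1]-R>25);print('disp',P[k].mean(0))
m=reg(122,192,105,175)&(z>16)&(z<28);q=P[m][:,:2].astype(np.float32);print('tt',cv2.minEnclosingCircle(q),np.median(P[m][:,2]))
for n,b,c in (('cup',(315,360,200,245),(z>10)),('cart',(203,278,90,135),(z>10)),('sd',(120,192,235,258),(z>7)),('bigcart',(85,220,22,88),(z>10))):
    m=rect(n,b,c);print(np.percentile(z[m],99))
E
python3 m.py
```

```text
tall top z 168.85981320462136 c (468.28076171875, 103.669921875) r 21.840801239013672 mean [467.99728  103.713974] 363
jar top z 106.49606041067558 c (616.2931518554688, 307.9463806152344) r 29.088045120239258 mean [615.8343  307.30066] 496
sq top z 122.73321385701256 c (660.7437133789062, -111.7616195678711) r 22.33502769470215 mean [ 660.2765  -112.13451] 298
mat ((491.77471923828125, -305.11602783203125), (128.06475830078125, 127.97870635986328), 74.57946014404297) z 3.3961086754548218
tray ((663.2145385742188, -108.55625915527344), (124.57833862304688, 139.42080688476562), 79.04029846191406) z 4.629801705004725
scale ((443.5760803222656, 107.02256774902344), (124.12421417236328, 190.0901336669922), 88.52223205566406) z 21.40441892206298
disp [379.52389081 120.68670641  20.19836245]
tt ((610.0333251953125, 303.0576171875), 62.424381256103516) 21.253540586908347
cup ((424.529541015625, -132.1578826904297), (62.386322021484375, 46.72080612182617), 65.13046264648438) z 43.91873440168592
57.21914971738696
cart ((682.2846069335938, 106.63829040527344), (158.02105712890625, 70.52201843261719), 89.89021301269531) z 38.47304167929053
47.393339498454914
sd ((363.2711181640625, 290.809814453125), (148.9228515625, 25.421693801879883), 86.05397033691406) z 21.878652385284177
28.36911371718423
bigcart ((827.9570922851562, 329.4677734375), (301.3465270996094, 95.59070587158203), 81.50618743896484) z 49.67199446750999
65.07587110030799
```

```bash
cat >> m.py <<'E'
print('----')
for a,b_ in((22,32),(18,34)):
    rect('tray rim',(290,365,92,165),(z>a)&(z<b_)&(R-B>15))
m=reg(203,270,167,258)&(z>25.3)&(z<31);print('pan',cv2.minAreaRect(P[m][:,:2].astype(np.float32)),m.sum())
m=reg(203,270,167,258)&(z>14)&(z<31);print(np.histogram(z[m],np.arange(14,32)))
vis=np.zeros((420,560,3),np.uint8);
m=reg(290,365,92,165)&(z>22)&(z<32)&(R-B>15); c=d['image'].copy(); c[m]=(255,0,255)
m=reg(203,270,167,258)&(z>25.3)&(z<31); c[m]=(0,0,255)
cv2.imwrite('pics/ch.png',cv2.resize(c[85:265,190:370,::-1],None,fx=3.3,fy=3.3,interpolation=0))
E
python3 m.py | sed -n '/----/,$p'
```

```text
----
tray rim ((725.127685546875, -66.47945404052734), (4.390140533447266, 5.15364408493042), 2.180241584777832) z 25.966144258082586
tray rim ((657.26513671875, -107.50119018554688), (114.3629150390625, 127.39973449707031), 77.74789428710938) z 24.793374976053578
pan ((448.8446350097656, 106.68208312988281), (115.70800018310547, 164.30413818359375), 88.69163513183594) 1106
(array([ 25,  68, 116, 220, 362, 380, 309, 193, 108,  79, 107, 178, 265,
       290, 229, 129,  63]), array([14, 15, 16, 17, 18, 19, 20, 21, 22, 23, 24, 25, 26, 27, 28, 29, 30,
       31]))
```

View pics/ch.png

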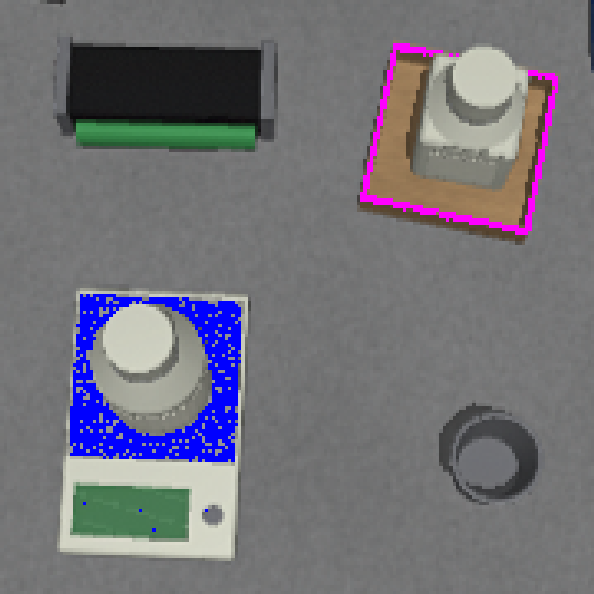

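The overlay shows clean masks: the tray rim (crop 360-557, 45-235) and the pan (crop 70-243, 292-462). Next I fit rectangles to them.

```bash
cat >> m.py <<'E'
print('====')
def fit(m,zp):
    v,u=np.nonzero(m); q=np.array([ray(d,a,b,zp)[:2] for a,b in zip(u,v)],np.float32);return cv2.minAreaRect(q)
m=reg(290,365,92,165)&(z>22)&(z<32)&(R-B>15)&(np.indices(z.shape)[0]<157)
print('rim',fit(m,26)); print('pan',fit(reg(203,270,167,225)&(z>25.3)&(z<31),28))
m=reg(375,448,160,235)&(s<100)&(z<12);print('mat',fit(m,4))
E
python3 m.py | sed -n '/====/,$p'
```

```text
====
rim ((655.7164306640625, -107.58070373535156), (123.73990631103516, 125.83429718017578), 79.03140258789062)
pan ((472.91693115234375, 106.06035614013672), (115.38874053955078, 115.63687896728516), 88.66520690917969)
mat ((491.3119812011719, -304.55340576171875), (127.46798706054688, 126.57881164550781), 74.41738891601562)
```

step_arm(commands=[4,-2.5,0,0,0,0.03,1,8,-5,0,0,0,0.06,1,12,-7.5,0,0,0,0.09,1,16,-10,0,0,0,0.12,1,20,-12.5,0,0,0,0.15,1,24,-15,0,0,0,0.18,1,28,-17.5,0,0,0,0.21,1,32,-20,0,0,0,0.237,1,36,-22.5,0,0,0,0.237,1,38.6,-24.7,0,0,0,0.237,1])

```text
clock: 1.1
eef_pos: [472.4, -298.1, 231.0]
tool_rot: [-3.141, -0.001, 0.003]
force: [-0.0, -0.7, -0.2]
width: 85.6
gripper_force: 0.0
```

step_arm(commands=[0,-3,0,0,0,0,1,0,-7.5,0,0,0,0,1,0,-12,0,0,0,0,1,0,-16.5,0,0,0,0,1,0,-21,0,0,0,0,1,0,-25.5,0,0,0,0,1,-0.2,-30,0,0,0,0,1,-0.4,-34.5,0,0,0,0,1,-0.4,-38.5,0,0,0,0,1,-0.4,-40.2,0,0,0,0,1])

```text
clock: 2.1
eef_pos: [465.2, 105.4, 231.2]
tool_rot: [-3.14, 0.0, 0.006]
force: [-0.2, 0.6, -0.5]
width: 85.4
gripper_force: 0.0
```

step_arm(commands=[0,0,0,0,0,0,1,0,0,0,0,0,0,1])

```text
clock: 2.3
eef_pos: [465.6, 100.0, 231.1]
tool_rot: [3.141, 0.001, -0.0]
force: [-0.3, -0.5, 0.7]
width: 85.4
gripper_force: 0.0
```

```bash
cat > w.py <<'E'
from h import *
import sys
# usage: w.py ztop radius name  -> cap centre from wrist camera by cloud points near top plane
zt,r,fn=float(sys.argv[1]),float(sys.argv[2]),sys.argv[3]
d=grab('wrist');save(d,fn);P=cloud(d);k=(abs(P[...,2]-zt)<6)&(d['range_z']>0)
s=ctrl.read_state();e=s['eef_pos']
k&=np.hypot(P[...,0]-e[0],P[...,1]-e[1])<90
n,l,st,_=cv2.connectedComponentsWithStats(k.astype(np.uint8));
for i in range(1,n):
    if st[i,4]>300:
        q=P[l==i];print(st[i],cv2.minEnclosingCircle(q[:,:2].astype(np.float32)),np.median(q,0))
print(e,s['tool_rot'],s['qpos'])
E
python3 w.py 168 22 w1.png
```

```text
[ 233  182   70   68 3714] ((467.37939453125, 104.4841079711914), 21.910799026489258) [468.75443417 104.39430947 168.46166561]
[465.7511206   99.23052141 231.13762022] [ 3.14046278e+00  5.33345904e-04 -1.85602428e-03] [-0.30288196  0.38347342  0.04537486  1.98710924 -0.0229579   0.77230742
 -1.81699111]
```

View pics/w1.png

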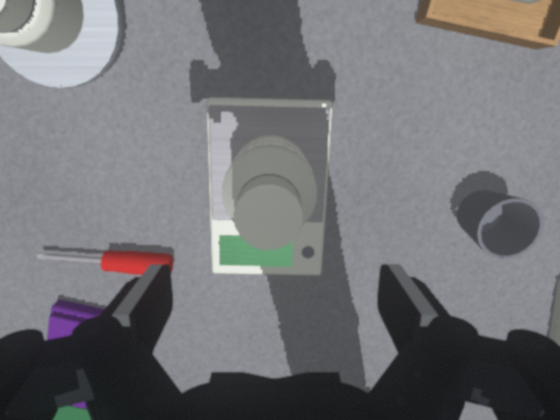

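The wrist view shows the tall bottle's cap centred at (268,213) on the pan, in line with the top-view fix. The fingers open left and right of it, clear of it. Descending.

step_arm(commands=[0.2,-0.5,1,0,0,0,1,0.2,-0.5,3,0,0,0,1,0.2,-0.5,5,0,0,0,1,0.2,-0.5,7,0,0,0,1,0.2,-0.5,8.5,0,0,0,1,0.2,-0.5,9.3,0,0,0,1,0.2,-0.5,9.3,0,0,0,1])

```text
clock: 3.05
eef_pos: [467.2, 104.9, 137.1]
tool_rot: [3.141, 0.002, -0.002]
force: [-0.4, -0.8, 0.2]
width: 85.4
gripper_force: 0.0
```

step_arm(commands=[0,0,0,0,0,0,0.6,0,0,0,0,0,0,0.4,0,0,0,0,0,0,0.2,0,0,0,0,0,0,0,0,0,0,0,0,0,0,0,0,0,0,0,0,0,0,0,0,0,0,0,0,0,0,0,0,0,0,0])

```text
clock: 3.85
eef_pos: [468.6, 105.6, 139.2]
tool_rot: [-3.141, -0.002, -0.001]
force: [-0.1, -2.2, 6.2]
width: 42.4
gripper_force: 60.3
```

step_arm(commands=[0,0,-0.5,0,0,0,0,0,0,-1.5,0,0,0,0,0,0,-3,0,0,0,0,0,0,-4.5,0,0,0,0,0,0.5,-6,0,0,0,0,0,2,-7,0,0,0,0,0,4,-7,0,0,0,0,0,6.5,-7,0,0,0,0,0,9,-7,0,0,0,0,0,11.5,-7,0,0,0,0])

```text
clock: 4.85
eef_pos: [467.2, -11.2, 208.5]
tool_rot: [3.141, 0.001, -0.001]
force: [-0.1, -0.5, -3.6]
width: 42.4
gripper_force: 61.6
```

step_arm(commands=[0,2.5,0,0,0,0,0,0.2,5,0,0,0,0,0,0.5,7.5,0,0,0,0,0,1,10,0,0,0,0,0,1.2,12.5,0,0,0,0,0,1.5,15,0,0,0,0,0,1.8,17.5,0,0,0,0,0,2,20,0,0,0,0,0,2.2,22.5,0,0,0,0,0,2.3,25,0,0,0,0,0])

```text
clock: 5.85
eef_pos: [489.7, -261.0, 208.3]
tool_rot: [-3.141, 0.001, -0.001]
force: [0.4, -0.2, -3.3]
width: 42.8
gripper_force: 61.6
```

step_arm(commands=[0,2,0,0,0,0,0,0,3.5,0,0,0,0,0,0,4.4,0,0,0,0,0,0,4.4,0,0,0,0,0,0,4.4,0,0,0,0,0,0,4.4,0,0,0,0,0])

```text
clock: 6.45
eef_pos: [491.0, -301.6, 208.3]
tool_rot: [-3.14, 0.0, 0.002]
force: [0.1, 0.6, -4.0]
width: 42.8
gripper_force: 61.6
```

step_arm(commands=[0,0,1,0,0,0,0,0,0,3,0,0,0,0,0,0,5,0,0,0,0,0,0,7,0,0,0,0,0,0,8.2,0,0,0,0,0,0,8.6,0,0,0,0,0,0,8.8,0,0,0,0,0,0,9,0,0,0,0,0,0,9.1,0,0,0,0,0,0,9.1,0,0,0,0])

```text
clock: 7.45
eef_pos: [491.1, -303.4, 117.8]
tool_rot: [3.141, -0.001, -0.0]
force: [0.8, 1.1, -3.4]
width: 42.5
gripper_force: 61.6
```

step_arm(commands=[0,0,0.1,0,0,0,0,0,0,0.15,0,0,0,0,0,0,0.2,0,0,0,0,0,0,0.2,0,0,0,0])

```text
clock: 7.85
eef_pos: [490.9, -303.3, 115.4]
tool_rot: [3.141, -0.0, -0.0]
force: [-0.1, -0.3, -3.0]
width: 42.7
gripper_force: 62.0
```

step_arm(commands=[0,0,0.05,0,0,0,0,0,0,0.1,0,0,0,0,0,0,0.1,0,0,0,0])

```text
clock: 8.15
eef_pos: [491.2, -303.4, 115.3]
tool_rot: [3.141, -0.001, -0.0]
force: [-1.0, 0.8, 5.3]
width: 42.6
gripper_force: 62.8
```

step_arm(commands=[0,0,0,0,0,0,0.55,0,0,0,0,0,0,0.7,0,0,0,0,0,0,1,0,0,0,0,0,0,1,0,0,-1,0,0,0,1,0,0,-3,0,0,0,1,0,0,-6,0,0,0,1,0,0,-9.5,0,0,0,1,0,0,-12,0,0,0,1,0,0,-12,0,0,0,1])

```text
clock: 9.15
eef_pos: [493.0, -304.6, 238.9]
tool_rot: [3.137, -0.007, -0.0]
force: [0.2, 0.3, -0.5]
width: 85.6
gripper_force: 0.0
```

```bash
python3 w.py 144 22 w2.png
```

```text
[ 245  179   61   60 2826] ((490.04766845703125, -304.711669921875), 21.958547592163086) [ 491.28513486 -304.96906693  144.48655835]
[ 491.89272572 -303.86677228  236.76658375] [ 3.13933200e+00 -4.17647757e-03 -2.60711720e-04] [ 0.46525662  0.51580895  0.0604197   1.72305928 -0.03818709  0.8991129
 -1.02960148]
```

step_arm(commands=[0.5,-3,0,0,0,0,1,1.5,-7.5,0,0,0,0,1,2.5,-12,0,0,0,0,1,3.5,-16.5,0,0,0,0,1,4.5,-21,0,0,0,0,1,5.5,-25.5,0,0,0,0,1,6.5,-30,0,0,0,0,1,7.5,-34.5,0,0,0,0,1,8.5,-39,0,0,0,0,1,9.5,-43.5,0,0,0,0,1])

```text
clock: 10.2
eef_pos: [585.2, 133.5, 233.2]
tool_rot: [3.141, 0.002, -0.0]
force: [1.0, -0.2, 0.1]
width: 85.3
gripper_force: 0.0
```

step_arm(commands=[1,-4.5,1,0,0,0,1,2,-9,2,0,0,0,1,2.5,-13,3,0,0,0,1,2.9,-16,4,0,0,0,1,2.9,-17.6,5,0,0,0,1,2.9,-17.6,6,0,0,0,1,2.9,-17.6,6,0,0,0,1,2.9,-17.6,6,0,0,0,1])

```text
clock: 11.0
eef_pos: [615.4, 304.5, 174.2]
tool_rot: [3.139, 0.0, -0.003]
force: [1.3, 0.5, 0.6]
width: 85.3
gripper_force: 0.0
```

```bash
python3 w.py 105 29 w3.png
```

```text
[ 224  171   90   88 6086] ((615.5296020507812, 308.85589599609375), 28.970834732055664) [617.34367482 308.77066808 105.48539893]
[615.80258306 304.91161796 174.82955494] [ 3.14020679e+00 -7.01614217e-04 -3.43000031e-03] [-0.5238756   0.74094862  0.04070159  1.45829811 -0.0320229   0.9430468
 -2.04925081]
```

step_arm(commands=[0.1,-0.4,1,0,0,0,1,0.1,-0.4,3,0,0,0,1,0.1,-0.4,5,0,0,0,1,0.1,-0.4,7.5,0,0,0,1,0.1,-0.4,9.2,0,0,0,1,0.1,-0.4,10,0,0,0,1,0.1,-0.4,10,0,0,0,1])

```text
clock: 11.75
eef_pos: [615.4, 311.2, 73.2]
tool_rot: [3.141, 0.002, -0.001]
force: [-0.5, 0.1, -0.1]
width: 85.1
gripper_force: 0.0
```

step_arm(commands=[0,0,0,0,0,0,0.75,0,0,0,0,0,0,0.6,0,0,0,0,0,0,0.3,0,0,0,0,0,0,0,0,0,0,0,0,0,0,0,0,0,0,0,0,0,0,0,0,0,0,0,0])

```text
clock: 12.45
eef_pos: [617.2, 312.1, 76.1]
tool_rot: [-3.14, -0.003, -0.0]
force: [0.7, -1.6, 6.7]
width: 56.4
gripper_force: 64.5
```

step_arm(commands=[0,0,-0.5,0,0,0,0,0,0,-1.5,0,0,0,0,0,0,-3,0,0,0,0,0,0,-4.5,0,0,0,0,-0.4,0.5,-6,0,0,0,0,-1.4,2,-6,0,0,0,0,-2.8,4,-6,0,0,0,0,-4.2,6,-6,0,0,0,0,-5.6,8,-6,0,0,0,0,-7,10,-6,0,0,0,0])

```text
clock: 13.45
eef_pos: [545.4, 210.7, 135.7]
tool_rot: [-3.141, -0.001, -0.0]
force: [0.7, -0.6, -1.9]
width: 56.4
gripper_force: 64.2
```

step_arm(commands=[-1.4,2,0,0,0,0,0,-2.8,4,0,0,0,0,0,-4.2,6,0,0,0,0,0,-5.6,8,0,0,0,0,0,-6.8,9.6,0,0,0,0,0,-7.3,10.4,0,0,0,0,0,-7.3,10.4,0,0,0,0,0,-7.3,10.4,0,0,0,0,0])

```text
clock: 14.25
eef_pos: [474.1, 108.6, 135.0]
tool_rot: [-3.141, -0.002, 0.0]
force: [0.1, 0.3, -2.6]
width: 56.4
gripper_force: 64.2
```

```bash
python3 w.py 165 29 w4.png; python3 - <<'E'
from h import *
d=grab('top');P=cloud(d)
z=P[...,2];save(d,'top1.png')
# pan visible + jar/gripper state
for i in range(4): 
    s=ctrl.read_state(); grab('wrist'); print(s['eef_pos'],s['force'])
E
```

```text
[  156   230   239   141 18457] ((480.4949951171875, 109.07555389404297), 41.890193939208984) [477.19307831 108.82975834 164.43040447]
[474.13054585 108.96068962 134.78696323] [-3.14045309e+00 -2.06818269e-03  6.99632796e-04] [-0.28970091  0.54685759  0.00934575  2.06193589 -0.01063468  0.53054012
 -1.84265251]
[473.95305772 109.0433184  134.61216868] [ 0.23109966  0.05732425 -2.87513207]
[473.72538029 108.93048559 134.45020015] [-0.23492409  1.34643237 -2.15142163]
[473.50378746 108.75098925 134.33711869] [ 0.21608512 -0.1641818  -2.63048459]
[473.28523972 108.55868348 134.25276495] [ 0.45051097  0.28911566 -1.16476849]
```

View pics/w4.png

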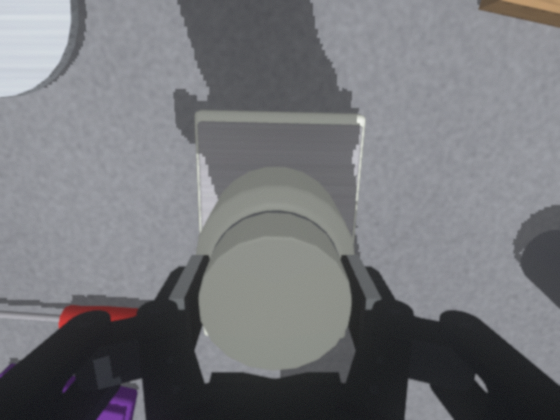

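The wrist view shows the jar held upright with its cap at (278,290), over the pan (197-362, 118-). Lowering.

step_arm(commands=[0,0.2,0.8,0,0,0,0,0,0.2,2,0,0,0,0,0,0.2,3.3,0,0,0,0,0,0.2,4.2,0,0,0,0,0,0.2,4.6,0,0,0,0,0,0.2,4.8,0,0,0,0,0,0.2,4.9,0,0,0,0,0,0.2,5,0,0,0,0,0,0.2,5,0,0,0,0])

```text
clock: 15.45
eef_pos: [473.1, 105.9, 84.6]
tool_rot: [-3.141, -0.001, -0.0]
force: [0.1, -0.6, -2.7]
width: 56.6
gripper_force: 64.2
```

step_arm(commands=[0,0,0.05,0,0,0,0,0,0,0.1,0,0,0,0,0,0,0.1,0,0,0,0])

```text
clock: 15.75
eef_pos: [472.9, 105.8, 83.4]
tool_rot: [-3.142, -0.0, -0.0]
force: [0.4, 0.3, -2.3]
width: 56.7
gripper_force: 64.2
```

step_arm(commands=[0,0,0.05,0,0,0,0,0,0,0.1,0,0,0,0,0,0,0.1,0,0,0,0])

```text
clock: 16.05
eef_pos: [472.9, 105.8, 82.3]
tool_rot: [3.142, 0.0, -0.0]
force: [0.2, 0.6, -2.6]
width: 56.6
gripper_force: 64.2
```

step_arm(commands=[0,0,0.05,0,0,0,0,0,0,0.05,0,0,0,0])

```text
clock: 16.25
eef_pos: [472.8, 105.8, 82.0]
tool_rot: [-3.142, 0.0, -0.0]
force: [-0.5, -0.6, 2.2]
width: 56.4
gripper_force: 64.6
```

Contact made (force changed sign). Release and retreat.

step_arm(commands=[0,0,0,0,0,0,0.72,0,0,0,0,0,0,0.85,0,0,0,0,0,0,1,0,0,0,0,0,0,1,0,0,-1,0,0,0,1,0,0,-3,0,0,0,1,0,0,-6,0,0,0,1,0,0,-9.5,0,0,0,1,0,0,-12,0,0,0,1,0,0,-12,0,0,0,1])

```text
clock: 17.25
eef_pos: [475.2, 106.3, 205.7]
tool_rot: [-3.14, -0.008, -0.0]
force: [0.3, -0.1, -0.6]
width: 85.5
gripper_force: 0.0
```

```bash
python3 w.py 111 29 w5.png
```

```text
[ 236  171   81   78 4918] ((471.4278564453125, 106.05400848388672), 28.924589157104492) [472.99433471 105.90058884 111.49112582]
[474.04776539 106.09265691 203.93796147] [-3.14031950e+00 -4.42489689e-03 -2.96241727e-04] [-0.28843147  0.43277206  0.01459038  1.99979615 -0.00948118  0.7044827
 -1.83907979]
```

step_arm(commands=[1.5,1.8,0,0,0,0,1,4.2,4.9,0,0,0,0,1,7,8.2,0,0,0,0,1,9.8,11.4,0,0,0,0,1,12.6,14.7,0,0,0,0,1,15.4,18,0,0,0,0,1,17.8,20.8,0,0,0,0,1,18.7,21.8,0,0,0,0,1,18.7,21.8,0,0,0,0,1,18.7,21.8,0,0,0,0,1])

```text
clock: 18.3
eef_pos: [658.6, -111.3, 200.5]
tool_rot: [-3.14, 0.003, 0.0]
force: [0.8, 1.5, -0.1]
width: 85.7
gripper_force: 0.0
```

```bash
python3 w.py 122 22 w6.png
```

```text
[ 243  176   66   64 3284] ((660.5693359375, -111.26456451416016), 22.02883529663086) [ 661.90940767 -111.7115334   122.49256777]
[ 658.66279574 -110.50321051  200.90615483] [-3.14005222e+00  2.41593393e-03  1.20575039e-03] [ 0.11545051  0.68645182  0.01649288  1.49164442 -0.01418284  0.96620483
 -1.43329326]
```

step_arm(commands=[0.2,0.1,1,0,0,0,1,0.2,0.1,3,0,0,0,1,0.2,0.1,5.5,0,0,0,1,0.2,0.1,8,0,0,0,1,0.2,0.1,10,0,0,0,1,0.2,0.1,10.9,0,0,0,1,0.2,0.1,10.9,0,0,0,1])

```text
clock: 19.05
eef_pos: [660.6, -112.2, 91.3]
tool_rot: [-3.141, 0.003, 0.001]
force: [1.1, 0.7, 0.2]
width: 85.4
gripper_force: 0.0
```

step_arm(commands=[0,0,0,0,0,0,0.6,0,0,0,0,0,0,0.4,0,0,0,0,0,0,0.2,0,0,0,0,0,0,0,0,0,0,0,0,0,0,0,0,0,0,0,0,0,0,0,0,0,0,0,0,0,0,0,0,0,0,0])

```text
clock: 19.85
eef_pos: [662.8, -113.0, 94.3]
tool_rot: [-3.141, -0.002, -0.0]
force: [-0.7, 1.3, 6.1]
width: 42.3
gripper_force: 60.8
```

step_arm(commands=[0,0,-0.5,0,0,0,0,0,0,-1.5,0,0,0,0,0,0,-3,0,0,0,0,0,0,-5,0,0,0,0,0,0,-7,0,0,0,0,0,-0.5,-9,0,0,0,0,0,-2,-10,0,0,0,0,-0.3,-4,-10,0,0,0,0,-0.6,-6.5,-10,0,0,0,0,-0.9,-9,-10,0,0,0,0])

```text
clock: 20.85
eef_pos: [652.3, -21.2, 193.1]
tool_rot: [-3.141, 0.0, 0.0]
force: [0.5, -0.3, -3.5]
width: 42.8
gripper_force: 61.4
```

step_arm(commands=[-0.3,-2.5,0,0,0,0,0,-0.6,-5,0,0,0,0,0,-1,-7.5,0,0,0,0,0,-1.3,-10,0,0,0,0,0,-1.6,-12.5,0,0,0,0,0,-2,-15,0,0,0,0,0,-2.3,-17.5,0,0,0,0,0,-2.6,-20,0,0,0,0,0,-3,-22.5,0,0,0,0,0,-3.3,-25,0,0,0,0,0])

```text
clock: 21.85
eef_pos: [618.7, 229.1, 192.9]
tool_rot: [-3.141, 0.001, 0.001]
force: [0.4, 0.3, -3.9]
width: 42.1
gripper_force: 61.4
```

step_arm(commands=[-0.3,-2.5,0,0,0,0,0,-0.6,-5,0,0,0,0,0,-0.9,-6.8,0,0,0,0,0,-0.9,-7.5,0,0,0,0,0,-0.9,-7.5,0,0,0,0,0,-0.9,-7.5,2,0,0,0,0,-0.9,-7.5,4,0,0,0,0,-0.9,-7.5,5,0,0,0,0,-0.9,-7.5,5,0,0,0,0])

```text
clock: 22.75
eef_pos: [610.3, 299.5, 141.1]
tool_rot: [3.139, 0.003, -0.002]
force: [-0.1, 0.3, -3.5]
width: 42.5
gripper_force: 61.5
```

```bash
python3 w.py 170 22 w7.png
```

```text
[  177   249   196   107 11025] ((616.319091796875, 299.9586181640625), 35.03892517089844) [612.45145301 299.77187121 169.51006518]
[611.07965422 300.35162497 142.44723927] [ 3.14031616e+00  8.62508794e-04 -1.69321575e-03] [-0.51950156  0.76855464  0.03769547  1.50306051 -0.0332889   0.87197073
 -2.04342917]
```

View pics/w7.png

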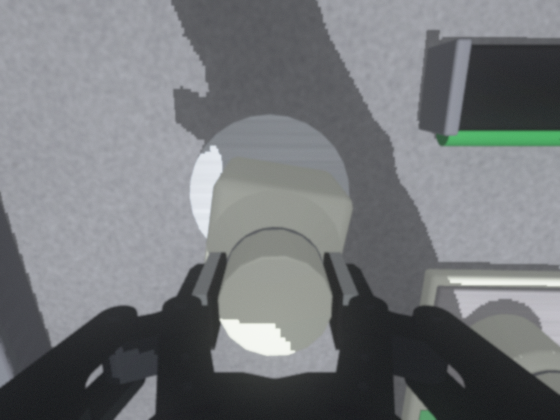

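The wrist view shows the square bottle held upright, cap at (275,290), over the disc (190-350, from 115). Lowering.

step_arm(commands=[0,-0.1,0.5,0,0,0,0,0,-0.2,1.2,0,0,0,0,0,-0.2,2,0,0,0,0,0,-0.2,2.3,0,0,0,0,0,-0.2,2.5,0,0,0,0,0,-0.2,2.6,0,0,0,0,0,-0.2,2.7,0,0,0,0,0,-0.2,2.7,0,0,0,0])

```text
clock: 23.6
eef_pos: [611.0, 303.8, 115.9]
tool_rot: [-3.142, -0.0, -0.0]
force: [-0.2, -0.3, -3.7]
width: 42.6
gripper_force: 61.5
```

step_arm(commands=[0,0,0.05,0,0,0,0,0,0,0.05,0,0,0,0])

```text
clock: 23.8
eef_pos: [611.0, 303.8, 115.4]
tool_rot: [-3.142, -0.0, -0.0]
force: [0.3, 0.2, -3.3]
width: 42.5
gripper_force: 61.5
```

step_arm(commands=[0,0,0.1,0,0,0,0,0,0,0.15,0,0,0,0,0,0,0.2,0,0,0,0,0,0,0.2,0,0,0,0])

```text
clock: 24.2
eef_pos: [610.9, 303.7, 113.2]
tool_rot: [3.141, 0.0, -0.0]
force: [0.1, -0.5, -3.0]
width: 42.3
gripper_force: 61.5
```

step_arm(commands=[0,0,0.05,0,0,0,0,0,0,0.05,0,0,0,0])

```text
clock: 24.4
eef_pos: [610.9, 303.7, 112.8]
tool_rot: [3.142, 0.0, -0.0]
force: [-0.1, 0.4, -3.4]
width: 42.5
gripper_force: 61.5
```

step_arm(commands=[0,0,0.05,0,0,0,0,0,0,0.05,0,0,0,0])

```text
clock: 24.6
eef_pos: [611.0, 303.8, 112.5]
tool_rot: [-3.142, -0.0, -0.0]
force: [-0.1, -0.6, -2.3]
width: 42.3
gripper_force: 61.9
```

step_arm(commands=[0,0,0.05,0,0,0,0,0,0,0.05,0,0,0,0])

```text
clock: 24.8
eef_pos: [611.1, 303.8, 112.4]
tool_rot: [-3.141, -0.0, -0.0]
force: [-0.8, 0.5, 1.0]
width: 42.6
gripper_force: 62.1
```

Contact. Release, retreat and check.

step_arm(commands=[0,0,0,0,0,0,0.55,0,0,0,0,0,0,0.7,0,0,0,0,0,0,1,0,0,0,0,0,0,1,0,0,-1,0,0,0,1,0,0,-3,0,0,0,1,0,0,-6,0,0,0,1,0,0,-9.5,0,0,0,1,0,0,-12,0,0,0,1,0,0,-12,0,0,0,1])

```text
clock: 25.8
eef_pos: [613.6, 304.9, 237.4]
tool_rot: [-3.137, -0.008, -0.0]
force: [-0.2, -1.2, 0.3]
width: 85.7
gripper_force: 0.0
```

```bash
python3 w.py 140 22 w8.png
```

```text
[ 245  181   60   59 2771] ((609.0985717773438, 305.1768493652344), 22.05023956298828) [610.15459652 305.4297772  140.46308983]
[612.29669694 304.35121051 234.94643672] [-3.13909308e+00 -4.80970214e-03 -3.15598935e-04] [-0.52671514  0.67420306  0.04392991  1.41337625 -0.03153971  1.04927697
 -2.0479257 ]
```

step_arm(commands=[-0.5,3,0,0,0,0,1,-1.5,7.5,0,0,0,0,1,-2.5,12,0,0,0,0,1,-3.5,16.5,0,0,0,0,1,-4.5,21,0,0,0,0,1,-5.5,25.5,0,0,0,0,1,-6.5,30,0,0,0,0,1,-7.5,34.5,0,0,0,0,1,-8.5,39,0,0,0,0,1,-9.5,43.5,0,0,0,0,1])

```text
clock: 26.85
eef_pos: [514.5, -132.8, 231.2]
tool_rot: [-3.141, 0.001, -0.0]
force: [0.4, -0.2, 0.5]
width: 85.6
gripper_force: 0.0
```

step_arm(commands=[-1,4.5,0,0,0,0,1,-2,9,0,0,0,0,1,-2.5,13,0,0,0,0,1,-2.6,16,0,0,0,0,1,-2.6,17.3,0,0,0,0,1,-2.6,17.3,0,0,0,0,1,-2.6,17.3,0,0,0,0,1])

```text
clock: 27.55
eef_pos: [490.1, -302.0, 231.3]
tool_rot: [-3.139, 0.001, 0.002]
force: [-0.2, 0.6, 0.5]
width: 85.3
gripper_force: 0.0
```

```bash
python3 w.py 144 22 w9.png
```

```text
[ 248  176   63   62 3036] ((489.7674560546875, -304.65826416015625), 22.098953247070312) [ 491.2774453 -304.5583513  144.4808451]
[ 490.32414827 -301.54659139  231.44343961] [-3.13950352e+00  4.88828255e-04  2.69634191e-03] [ 0.46337633  0.52133542  0.06138447  1.73031325 -0.04126222  0.89263577
 -1.02553669]
```

step_arm(commands=[0,0.1,1,0,0,0,1,0,0.1,3,0,0,0,1,0,0.1,5.5,0,0,0,1,0,0.1,8,0,0,0,1,0,0.1,10.5,0,0,0,1,0,0.1,11.6,0,0,0,1,0,0.1,11.6,0,0,0,1])

```text
clock: 28.3
eef_pos: [489.0, -303.5, 114.1]
tool_rot: [-3.139, 0.003, 0.001]
force: [-0.3, -0.5, 0.8]
width: 85.6
gripper_force: 0.0
```

step_arm(commands=[0,0,0,0,0,0,0.6,0,0,0,0,0,0,0.4,0,0,0,0,0,0,0.2,0,0,0,0,0,0,0,0,0,0,0,0,0,0,0,0,0,0,0,0,0,0,0,0,0,0,0,0,0,0,0,0,0,0,0])

```text
clock: 29.1
eef_pos: [490.6, -305.5, 117.3]
tool_rot: [3.141, -0.002, -0.0]
force: [-1.2, 0.9, 5.4]
width: 42.5
gripper_force: 60.5
```

step_arm(commands=[0,0,-0.5,0,0,0,0,0,0,-1.5,0,0,0,0,0,0,-3,0,0,0,0,0,0,-5,0,0,0,0,0.4,-0.5,-7,0,0,0,0,1.5,-1.8,-8,0,0,0,0,3.1,-3.7,-8,0,0,0,0,4.7,-5.6,-8,0,0,0,0,6.3,-7.5,-8,0,0,0,0,7.9,-9.4,-8,0,0,0,0])

```text
clock: 30.1
eef_pos: [569.0, -210.4, 196.3]
tool_rot: [-3.142, 0.0, -0.0]
force: [1.1, -0.2, -4.1]
width: 42.3
gripper_force: 61.6
```

step_arm(commands=[1.6,-1.9,0,0,0,0,0,3.2,-3.8,0,0,0,0,0,4.8,-5.7,0,0,0,0,0,6.4,-7.6,0,0,0,0,0,7.9,-9.4,0,0,0,0,0,8.6,-10.3,0,0,0,0,0,8.6,-10.3,0,0,0,0,0,8.6,-10.3,0,0,0,0,0,8.6,-10.3,0,0,0,0,0])

```text
clock: 31.0
eef_pos: [653.7, -110.5, 195.9]
tool_rot: [3.14, 0.001, -0.003]
force: [-0.2, -0.1, -3.8]
width: 42.5
gripper_force: 61.5
```

```bash
python3 w.py 224 22 w10.png; python3 - <<'E'
from h import *
for i in range(3): grab('wrist')
print(ctrl.read_state()['eef_pos'])
E
```

```text
[  177   243   196   107 10928] ((659.5196533203125, -110.19558715820312), 35.02401351928711) [ 657.28369347 -109.96528247  222.98708539]
[ 653.84387797 -110.28445836  195.91459398] [ 3.14043871e+00  8.41625879e-04 -2.63411675e-03] [ 0.08125741  0.68491627  0.07455638  1.51490877 -0.05663657  0.94457002
 -1.40113888]
[ 654.37556021 -109.32053904  195.96664335]
```

View pics/w10.png

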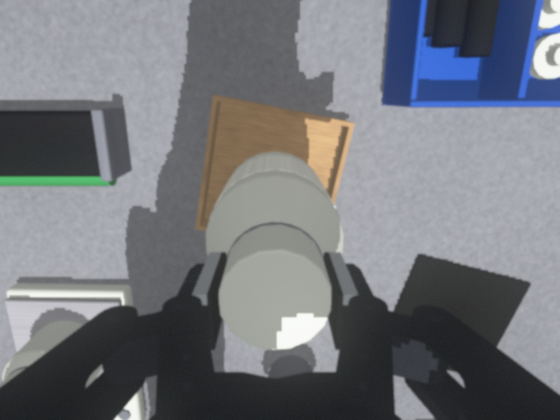

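The wrist view shows the tall bottle upright over the tray (200-352, from 97), lined up with it. Lowering.

step_arm(commands=[0.1,-0.1,1,0,0,0,0,0.1,-0.1,2.5,0,0,0,0,0.1,-0.1,4,0,0,0,0,0.1,-0.1,5.5,0,0,0,0,0.1,-0.1,6.6,0,0,0,0,0.1,-0.1,7.1,0,0,0,0,0.1,-0.1,7.3,0,0,0,0,0.1,-0.1,7.4,0,0,0,0,0.1,-0.1,7.5,0,0,0,0,0.1,-0.1,7.5,0,0,0,0])

```text
clock: 32.2
eef_pos: [656.2, -107.3, 121.4]
tool_rot: [3.141, -0.001, -0.0]
force: [1.3, -0.0, -4.2]
width: 42.4
gripper_force: 61.5
```

step_arm(commands=[0,0,0.05,0,0,0,0,0,0,0.1,0,0,0,0,0,0,0.15,0,0,0,0,0,0,0.15,0,0,0,0])

```text
clock: 32.6
eef_pos: [655.8, -107.3, 119.3]
tool_rot: [3.142, 0.0, -0.0]
force: [-0.2, -0.5, -3.8]
width: 42.1
gripper_force: 61.5
```

step_arm(commands=[0,0,0.05,0,0,0,0,0,0,0.1,0,0,0,0,0,0,0.1,0,0,0,0])

```text
clock: 32.9
eef_pos: [655.8, -107.2, 118.2]
tool_rot: [-3.142, 0.0, -0.0]
force: [-0.0, -0.5, -4.6]
width: 42.4
gripper_force: 61.5
```

step_arm(commands=[0,0,0.05,0,0,0,0,0,0,0.1,0,0,0,0,0,0,0.1,0,0,0,0])

```text
clock: 33.2
eef_pos: [655.9, -107.3, 117.5]
tool_rot: [3.142, -0.0, -0.0]
force: [-0.3, -0.5, -2.0]
width: 42.5
gripper_force: 61.9
```

step_arm(commands=[0,0,0.05,0,0,0,0,0,0,0.05,0,0,0,0])

```text
clock: 33.4
eef_pos: [656.1, -107.3, 117.5]
tool_rot: [3.142, -0.001, -0.0]
force: [-0.6, 0.3, 1.7]
width: 42.0
gripper_force: 62.1
```

Contact. Release and retreat, then check everything.

step_arm(commands=[0,0,0,0,0,0,0.55,0,0,0,0,0,0,0.7,0,0,0,0,0,0,1,0,0,0,0,0,0,1,0,0,-1,0,0,0,1,0,0,-3,0,0,0,1,0,0,-6,0,0,0,1,0,0,-9.5,0,0,0,1,0,0,-12,0,0,0,1,0,0,-12,0,0,0,1])

```text
clock: 34.4
eef_pos: [658.6, -107.9, 242.2]
tool_rot: [3.14, -0.009, -0.0]
force: [0.5, -1.0, 1.1]
width: 85.5
gripper_force: 0.0
```

step_arm(commands=[-2,3,0,0,0,0,1,-5,7,0,0,0,0,1,-8,11,0,0,0,0,1,-11,15,0,0,0,0,1,-14,19,0,0,0,0,1,-16,22,0,0,0,0,1,-16,22,0,0,0,0,1,-16,22,0,0,0,0,1])

```text
clock: 35.2
eef_pos: [495.0, -327.8, 236.6]
tool_rot: [-3.141, 0.0, -0.003]
force: [0.2, 0.9, 0.3]
width: 85.4
gripper_force: 0.0
```

```bash
python3 - <<'E'
from h import *
d=grab('top');save(d,'top2.png');P=cloud(d);z=P[...,2]
for n,c,zt in(('tall',(655.7,-107.6),144),('sq',(610,303),140),('jar',(473,106),111)):
    k=(np.hypot(P[...,0]-c[0],P[...,1]-c[1])<50)&(abs(z-zt)<5)
    print(n,k.sum(),cv2.minEnclosingCircle(P[k][:,:2].astype(np.float32)),np.median(z[k]))
print(ctrl.read_state()['eef_pos'])
E
```

```text
tall 315 ((655.89111328125, -106.81376647949219), 22.2406063079834) 143.254697377936
sq 324 ((609.55126953125, 304.2840576171875), 22.02758026123047) 139.26221096384097
jar 560 ((472.0155944824219, 105.37015533447266), 28.950468063354492) 110.11289671528186
[ 496.16746087 -326.33459326  236.59172991]
```

View pics/top2.png

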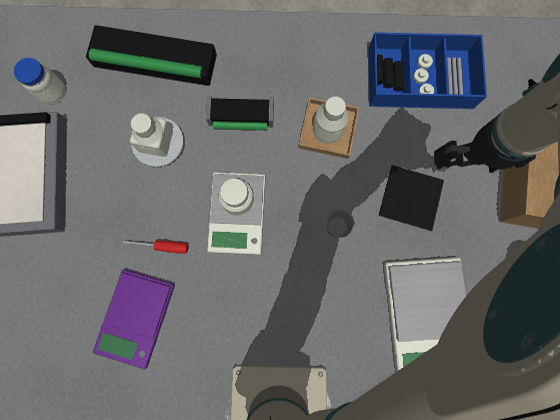

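The final top view shows the tall bottle in the tray (330,120), the square bottle on the turntable (155,140) and the jar on the scale (236,195). The cartridge, cup and screwdriver look unmoved, and the arm is clear.

```bash
python3 -c "
from cell import ctrl
print(ctrl.finish_job())"
```

```text
the job is handed in; nothing more can be done
None
```

The job is handed in: the tall bottle (parked on the mat on the way) is in the tray, the square bottle on the turntable and the squat jar on the scale, each upright and within about 2 mm of its middle by the last top view, with the cartridge, cup and screwdriver looking unmoved; the hand-in returned no verdict.

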